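Set the iris of the fume inlet and start the extractor

ROBOT

A 6-joint arm with a two-finger parallel gripper is mounted at the origin on the work surface. World frame = base frame: x ahead of the robot, y to its left, z up, the work surface at z = 0. Lengths are in m, angles in rad, forces in N, time in s.
With the tool pointing down it reaches from about 0.35 to 0.8 m from the base axis. Payload 7.3 kg.
Tool frame: the origin (TCP) lies between the finger pads; the fingertips stand arm.finger_overhang ahead of it and the grasp point (between the pads) lies 2 mm behind it (arm.finger_overhang is the distance from the TCP to the fingertips, in m); z points along the fingers, y is the line along which they close (so a half turn about z gives the same grasp; the last joint's range is limited). The gripper opens to 85 mm and grips with 20 to 120 N. Pads are 22 mm wide; open, the fingers measure 114 mm over their backs; the gripper's body (76 mm by 85 mm) begins 54 mm behind the grasp point. The pads swing forward as they close: fully open they stand 13 mm farther back than shut.
Start: joints at [-1.251, 0.342, 1.524, -0, 1.275, -0.146], TCP at [0.236, -0.469, 0.217] pointing down, gripper open.
Joint ranges: [-2.53, 2.53], [-0.77, 2.02], [0.04, 2.7], [-1, 4.14], [0.28, 2.66], [-3.11, 3.11]. Speed limits (rad/s): [2.57, 2.57, 3.14, 3.14, 3.14, 3.14].

INTERFACE

Orientations are given as [roll, pitch, yaw] about the fixed x, y, z axes, in that order (R = Rz(yaw) Ry(pitch) Rx(roll)).
In Python, from cell import arm gives the robot as it stands. The module is installed in compiled form; this text tells all that it offers.
- The arm moves only by the tool play_rows, never from a script. Its argument "deltas" is a list that holds one entry, the list of rows, each a list of 6 numbers: the shift along the tool's x, y, z each as a share of 40 cm, from -1 to 1, then the turn, a rotation vector about the tool's x, y, z each as a share of 90 degrees, from -1 to 1. A call has 1 to 12 rows; each row shifts and turns the commanded pose from where the row before left it, along the tool's axes as they then stand; what a row does not reach is not made up. A row lasts 1/12 s, in which the tool goes at most 41.7 mm and 7.16 degrees, less where a joint would pass 70% of its speed; a pose out of reach is approached as far as the arm can. A call with a number of a shift or a turn outside -1 to 1 is refused whole. A call with a gripper value outside its range is refused whole. "claw" is the closure, from 0 (fully open) to 1 (shut), set as the call begins (left out, the last holds). The fingers move at their own pace and stop on an object; "newtons" is the grip in N (left out, the last holds). Time passes only in rows, so rows that do not move let the fingers close. It gives the time, the measured TCP pose, the force, the opening and the grip force at its end, in the units of the state.
- arm.observe(): the state, without advancing time (a new reading comes with each control period).
- arm.snapshot(name): name is "scene" or "top" or "wrist"; returns the picture (480x640x3 uint8, blue, green, red); there is no depth.
- arm.camera_info(name): a dict with "mtx" (3x3 intrinsics, pixels), "R" (3x3) and "t" (3): a world point X has camera coordinates R X + t. Camera axes: x right, y down, z forward; pixel columns grow to the right and rows downward; lengths in m; the calibration is good to about 2 mm. A picture is of the moment at which its call begins: read the wrist's pose just before it. camera_info takes no time and is no camera call; for the wrist camera it gives the pose at the moment of the call.
- arm.close_job(): hands the job in; it is judged then, once.
The state is a dict: "time": time; "joint_pos": joint angles; "qvel": joint speeds; "tau": joint torques, N m; "eef_pos": TCP position; "tcp_rot": TCP orientation; "force": force on the tool from outside, world axes, zero at the start; "wrist_torque": the same for the moment, N m; "opening": finger opening in m; "grip_force": force on a finger pad.
Only numpy, scipy, OpenCV 4.12 (cv2) and the standard library are available. Lean on these libraries where they do the work, as an engineer would, in place of code of your own. Each camera call takes 0.05 s, during which the arm holds its last target. There are 200 camera calls.

TASK

Set up fume extraction at the soldering bench: with a fingertip, push the paddle of the round inlet's lever around until its pointer stands in line with the index clip on the scale, then press the flat push button on the control box to start the extractor, and come away. Push only: do not grip the paddle, do not press the button before the lever is set, and leave the clip and the other things on the bench where they are.

Things in the scene. Friction and masses are not known exactly. Their poses are not given: they have to be found in the camera images.
- inlet: Round fume inlet, fixed; origin on its vertical axis at the bench. Base disc 230 diameter x 10 mm; black housing; on top an aluminium scale disc 228 diameter, top at 66 mm, with 15 dark ticks 10 degrees apart around its own -x side; on it turns a steel ring 148 diameter, top at 76 mm, with the lever. Blue hose 60 mm thick, top at 66 mm, leaves along its own +x and enters the bench 155 mm from the axis.
- lever (a joint): Angle of the ring and lever about the inlet's vertical axis, rad, within -1.25 to 1.25 (stops). At 0 the lever points along the inlet's own -x axis; it grows counter-clockwise seen from above. The ring stays where it is left; turning it takes about 0.12 Nm (1.6 N at the paddle). It starts clockwise of the clip.
- paddle (a point): Point in the middle of the lever's paddle: 77 mm from the inlet's axis, 100 mm above the bench. The paddle is an upright black blade on the lever arm, 30 mm wide along the radius, 12 mm thick across it, from 74 to 118 mm above the bench. All else on the inlet is under 77 mm. The point's own -x axis points outward.
- pointer (a point): Tip of the lever's narrow dark steel pointer, 99 mm from the inlet's axis, outward of the paddle, 74 mm above the bench.
- clip (a joint): Angle of the index clip about the same axis, same zero and direction as the lever's: the lever is set when both angles are equal. The clip grips the rim tightly and should not be moved.
- index (a point): Inner tip of the index clip's nose, 99 mm from the inlet's axis, about 70 mm above the bench: the pointer belongs in line with it. The clip is a low black block 22 mm wide, 28 mm long, over the scale disc's rim, with a 5 mm wide nose inward and a round steel screw head, top at 75 mm.
- box: Control box, fixed: black, 100 x 120 mm, top 54 mm above the bench, blue display on the -x face; origin on the bench under its centre. On top: the push button and, 34 mm further along x and 46 mm along y, a small upright aluminium knob (22 diameter, 14 mm tall, fixed).
- start (a joint): Travel of the push button, m: 0 released, 0.006 fully down (5 N), springs back.
- start_top (a point): Middle of the push button's top face: a flat round grey cap 32 mm in diameter, 76 mm above the bench when released, 10 mm proud of its round grey housing (48 mm), on the control box's top, 12 mm towards -x and 6 mm towards -y of the box's middle. It is pressed straight down.
- reel: Loose bystander: aluminium solder reel with black flanges standing on end, 60 diameter x 46 mm high, origin under its centre.
- pliers: Loose bystander: small pliers with blue handles lying flat, about 145 x 50 x 12 mm, origin at the pivot.
- driver: Loose bystander: screwdriver 130 mm long with black handle, lying flat.
- cleaner: Loose bystander: dark round tin with a brass wool ball (soldering-tip cleaner), 64 diameter x 52 mm high, origin under its centre.
- fixture: Loose bystander: white plastic block 90 x 70 x 35 mm with a green circuit board on top, origin under its centre.
- tray: Loose bystander: black tray 100 x 130 x 30 mm with small orange parts, origin under its centre.
Things that resemble listed ones, but are neither listed nor needed, are in the scene too. Leave any green or turquoise look-alike of the box alone.

How it is judged:
By the outcome, as a careful person would: the job done as asked, in the order asked, and still so for the second after the job is handed in, with the robot touching nothing.
It also fails if it takes over 45 s, if anything falls off the work surface, if the arm or the gripper's body presses on something with over 40 N, if the wrist force passes 120 N, or if a joint passes its speed limit or range.

## Working session

There is one attempt and no reset: what is moved stays moved. The work goes in short steps, Python scripts to look and compute and a tool call to move; the robot and the scene stay as the last step left them, time stands still between calls to the robot, and variables do not carry over. Pictures are saved under pics/ and viewed, at most 10 in all, crops included, and the job is handed in when it is done.

Besides the shell and the picture viewer there is one more tool, called as name(argument=value, ...) on one line, values as JSON. play_rows: Moves the arm, as the interface text tells. Shift numbers are shares of 40 cm and turn numbers shares of 90 degrees, none past 1 either way. Its arguments: {"type":"object","properties":{"deltas":{"type":"array"},"claw":{"type":"number"},"newtons":{"type":"number"}},"required":["deltas"]}

```bash
mkdir -p pics
python3 - <<'E'
from cell import arm
import cv2
for n in("scene","top"):
    cv2.imwrite(f"pics/{n}0.png",arm.snapshot(n)); c=arm.camera_info(n); print(n,c)
s=arm.observe(); print(s, arm.finger_overhang)
E
```

```text
scene {'mtx': array([[433.60471537,   0.        , 315.12288114],
       [  0.        , 433.60471537, 244.26847528],
       [  0.        ,   0.        ,   1.        ]]), 'R': array([[ 0.33643369,  0.94163513,  0.01164671],
       [ 0.67600282, -0.2328795 , -0.69913326],
       [-0.65561616,  0.2430852 , -0.71489652]]), 't': array([-0.17468294, -0.26434227,  1.45302296])}
top {'mtx': array([[563.3358257 ,   0.        , 314.60183385],
       [  0.        , 563.3358257 , 240.2603223 ],
       [  0.        ,   0.        ,   1.        ]]), 'R': array([[ 0.00639747, -0.99985684,  0.01566433],
       [-0.99445981, -0.00800499, -0.10481228],
       [ 0.10492267, -0.01490701, -0.99436865]]), 't': array([-0.0154044 ,  0.53053275,  1.25100414])}
{'time': 0.1, 'joint_pos': array([-1.25099373e+00,  3.42647212e-01,  1.52487335e+00, -2.04337202e-05,
        1.27540858e+00, -1.45999924e-01]), 'qvel': array([-0.00042211, -0.00121639, -0.00392815, -0.00201162, -0.00019179,
       -0.00093834]), 'tau': array([ 1.51572847e-03, -4.34444833e+01, -2.46493274e+01, -2.18068731e-04,
        4.64163430e-03, -2.58654188e-05]), 'eef_pos': array([ 0.23569918, -0.46871759,  0.2167153 ]), 'tcp_rot': array([-3.14026754e+00, -1.75101712e-04,  4.65808368e-01]), 'force': array([ 0.09487504, -0.5218059 ,  0.07816956]), 'wrist_torque': array([0.01675155, 0.03530666, 0.07910524]), 'grip_force': 0.0, 'opening': 0.0853426149502092} 0.017
```

View pics/top0.png

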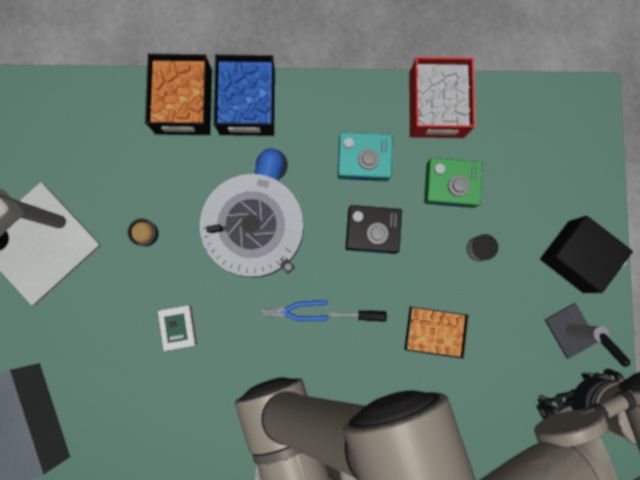

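View pics/scene0.png

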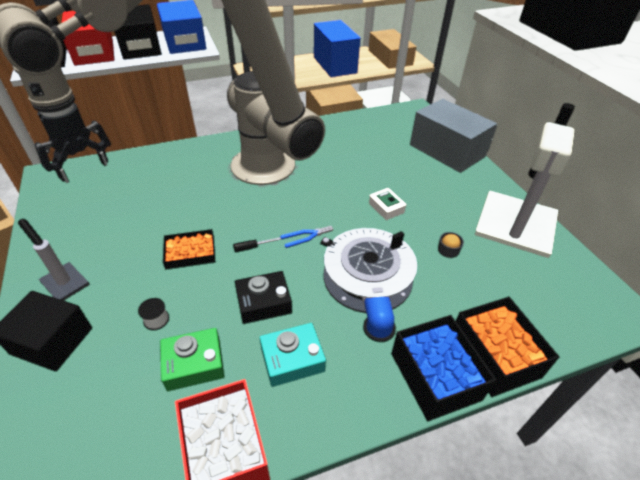

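The top view shows the inlet's axis at about (251,224), with the paddle at (214,229), the clip at (287,266) and the hose at (270,165). The black box is at (374,229) and its button at (377,233). The lever has to turn roughly 125° counter-clockwise.

```bash
cat > h.py <<'E'
import numpy as np, cv2
from cell import arm
def w(c,u,v,z):
    d=c["R"].T@np.linalg.solve(c["mtx"],[u,v,1.]); o=-c["R"].T@c["t"]
    return o+d*(z-o[2])/d[2]
def px(c,P):
    q=c["mtx"]@(c["R"]@np.asarray(P,float)+c["t"]); return q[:2]/q[2]
E
python3 - <<'E'
from h import *
c=arm.camera_info("top")
for n,u,v,z in[("axis",251,225,.066),("paddle",214,229,.118),("clip",287,266,.075),("hose",270,160,.05),("btn",377,233,.076),("box",374,229,.054)]: print(n,w(c,u,v,z).round(3))
im=cv2.imread("pics/top0.png")
cv2.imwrite("pics/c1.png",cv2.resize(im[140:290,190:410],None,fx=3.6,fy=3.6,interpolation=cv2.INTER_CUBIC))
E
```

```text
axis [0.559 0.129 0.066]
paddle [0.543 0.202 0.118]
clip [0.469 0.049 0.075]
hose [0.71  0.091 0.05 ]
btn [ 0.543 -0.148  0.076]
box [ 0.554 -0.144  0.054]
```

View pics/c1.png

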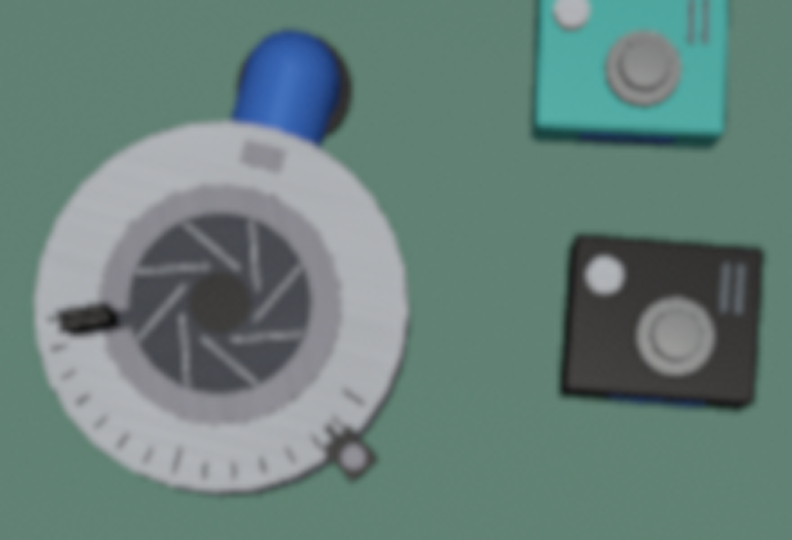

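The crop shows the axis at crop (220,305), the pointer tip at about (50,318), the clip nose at about (333,430) and the zero tick at (178,460). I'll move over the box first, then the inlet.

```bash
cat >> h.py <<'E'
def rel(P,deg=None):
    s=arm.observe(); p=s["eef_pos"]; y=s["tcp_rot"][2]; d=np.array(P)-p
    t=np.array([d[0]*np.cos(y)+d[1]*np.sin(y), d[0]*np.sin(y)-d[1]*np.cos(y), -d[2]])
    turn=0 if deg is None else -((deg-np.degrees(y)+180)%360-180)
    print("pos",p.round(4),"rpy",np.degrees(s["tcp_rot"]).round(2),"t",s["time"],"F",s["force"].round(2)); print("sum shares",(t/.4).round(4),"mm",(t*1e3).round(1),"turnz share",round(turn/90,4))
E
python3 - <<'E'
from h import *
rel([.50,-.13,.30]); rel([.47,.13,.30],12)
c=arm.camera_info("wrist"); o=-c["R"].T@c["t"]; p=arm.observe()["eef_pos"]; print(o-p,c["R"][2],c["mtx"][0,0])
t=arm.camera_info("top")
A=w(t,251.1,224.7,.066)[:2]
for n,u,v,z in[("ptr",50,318,.074),("pad",88,318,.118),("nose",333,430,.07),("screw",353,455,.075),("zero",178,460,.066)]:
    d=w(t,190+u/3.6,140+v/3.6,z)[:2]-A; print(n,np.degrees(np.arctan2(d[1],d[0])).round(1),np.hypot(*d).round(4))
E
```

```text
pos [ 0.2357 -0.4687  0.2167] rpy [-1.7992e+02 -1.0000e-02  2.6690e+01] t 0.1 F [ 0.09 -0.52  0.08]
sum shares [ 0.9707 -0.4598 -0.2082] mm [ 388.3 -183.9  -83.3] turnz share 0.0
pos [ 0.2357 -0.4687  0.2167] rpy [-1.7992e+02 -1.0000e-02  2.6690e+01] t 0.1 F [ 0.09 -0.52  0.08]
sum shares [ 1.1956 -1.0742 -0.2082] mm [ 478.2 -429.7  -83.3] turnz share 0.1632
[0.07581354 0.03803505 0.15691672] [-0.29375224 -0.14686448 -0.94453187] 401.2175388723433
ptr 95.6 0.1026
pad 102.0 0.0735
nose -137.4 0.1039
screw -138.0 0.1237
zero 166.0 0.0981
```

play_rows(deltas=[[[0.081,-0.038,-0.0174,0,0,0],[0.081,-0.038,-0.0174,0,0,0],[0.081,-0.038,-0.0174,0,0,0],[0.081,-0.038,-0.0174,0,0,0],[0.081,-0.038,-0.0174,0,0,0],[0.081,-0.038,-0.0174,0,0,0],[0.081,-0.038,-0.0174,0,0,0],[0.081,-0.038,-0.0174,0,0,0],[0.081,-0.038,-0.0174,0,0,0],[0.081,-0.038,-0.0174,0,0,0],[0.081,-0.038,-0.0174,0,0,0],[0.081,-0.038,-0.0174,0,0,0]]], claw=1)

```text
time: 1.1
eef_pos: [0.5019, -0.1298, 0.3009]
tcp_rot: [-3.141, 0.001, 0.466]
force: [1.0, -0.6, -0.2]
opening: 0.0001
grip_force: 0.0
```

Run:
```python
from h import *
rel([.46,.13,.32],12)
np.savez("pics/w1.npz",**arm.camera_info("wrist")); cv2.imwrite("pics/w1.png",arm.snapshot("wrist"))
```

```text
pos [ 0.5019 -0.1298  0.3009] rpy [-1.7998e+02  3.0000e-02  2.6690e+01] t 1.1 F [ 1.04 -0.6  -0.16]
sum shares [ 0.1981 -0.6272 -0.0478] mm [  79.3 -250.9  -19.1] turnz share 0.1633
```

View pics/w1.png

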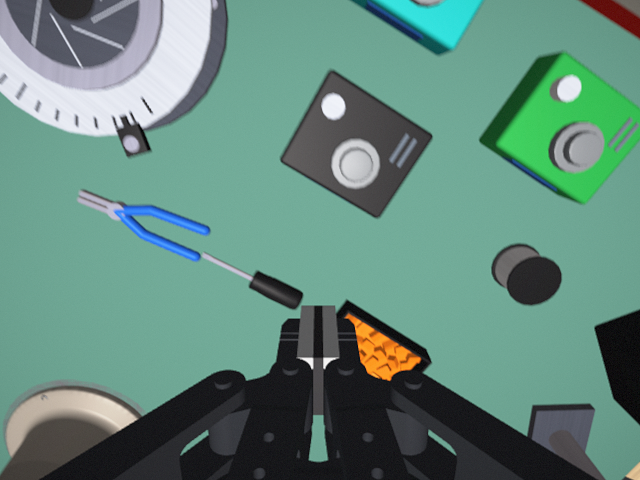

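The wrist view shows the black box's button cap at (356,163), the knob at (333,106) and the clip screw at (131,144). Next I go over the inlet.

play_rows(deltas=[[[0.022,-0.0697,-0.0053,0,0,0],[0.022,-0.0697,-0.0053,0,0,0],[0.022,-0.0697,-0.0053,0,0,0],[0.022,-0.0697,-0.0053,0,0,0],[0.022,-0.0697,-0.0053,0,0,0],[0.022,-0.0697,-0.0053,0,0,0],[0.022,-0.0697,-0.0053,0,0,0],[0.022,-0.0697,-0.0053,0,0,0],[0.022,-0.0697,-0.0053,0,0,0],[0,0,0,0,0,0.0544],[0,0,0,0,0,0.0544],[0,0,0,0,0,0.0544]]])

```text
time: 2.15
eef_pos: [0.459, 0.1289, 0.3195]
tcp_rot: [3.141, 0.001, 0.207]
force: [0.1, -0.4, 0.0]
opening: 0.0003
grip_force: 0.0
```

Run:
```python
from h import *
c=np.load("pics/w1.npz"); print("btn",w(c,356,162,.076),"knob",w(c,333,105,.068))
rel([.46,.13,.32],12)
np.savez("pics/w2.npz",**arm.camera_info("wrist")); cv2.imwrite("pics/w2.png",arm.snapshot("wrist"))
```

```text
btn [ 0.54711147 -0.14722013  0.076     ] knob [ 0.58252423 -0.10476276  0.068     ]
pos [0.459  0.1289 0.3195] rpy [1.7999e+02 5.0000e-02 1.1850e+01] t 2.15 F [ 0.12 -0.43  0.02]
sum shares [ 0.0031 -0.0021 -0.0011] mm [ 1.2 -0.8 -0.5] turnz share -0.0017
```

View pics/w2.png

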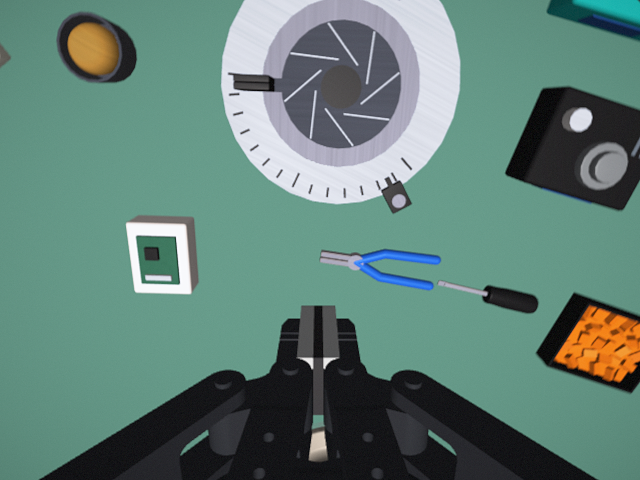

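The wrist view shows the hub at (342,87), the pointer tip near (229,74), the clip's screw at (399,201) and its nose near (391,181). I'll take an enlarged crop to measure the angles.

Run:
```python
from h import *
from scipy.optimize import least_squares
c=np.load("pics/w2.npz"); im=cv2.imread("pics/w2.png")
hsv=cv2.cvtColor(im,cv2.COLOR_BGR2HSV)
# rim: for each world angle, search radially for white->green transition
A=np.array([.558,.129])
for it in range(4):
    pts=[]
    for a in np.radians(np.arange(95,268,2)):
        r=np.arange(.100,.130,.0005)
        q=np.array([px(c,[A[0]+k*np.cos(a),A[1]+k*np.sin(a),.066]) for k in r])
        if q.min()<2: continue
        s=cv2.remap(hsv[:,:,1].astype(np.float32),q[:,:1].astype(np.float32),q[:,1:].astype(np.float32),1).ravel()
        g=np.gradient(cv2.GaussianBlur(s[:,None],(1,5),0).ravel()); k=g.argmax()
        if g[k]>4: pts.append(A+r[k]*np.array([np.cos(a),np.sin(a)]))
    pts=np.array(pts)
    f=least_squares(lambda x:np.hypot(*(pts-x[:2]).T)-x[2],[*A,.114],loss="soft_l1",f_scale=.0005); A=f.x[:2]
print("axis",f.x,len(pts))
# polar unwrap at z .07, 0.25deg x 0.25mm, for reading angles
th=np.radians(np.arange(80,260,.25)); r=np.arange(.125,.055,-.00025)
for z,n in((.070,"u"),):
    T,Rr=np.meshgrid(th,r); P=np.stack([A[0]+Rr*np.cos(T),A[1]+Rr*np.sin(T),np.full_like(T,z)],-1)@c["R"].T+c["t"]; q=P@c["mtx"].T; q=(q[...,:2]/q[...,2:]).astype(np.float32)
    cv2.imwrite("pics/u.png",cv2.remap(im,q[...,0],q[...,1],cv2.INTER_CUBIC))
for n,u,v,z in[("ptr",229,74,.074),("nose",391,181,.07),("screw",399,201,.075)]:
    d=w(c,u,v,z)[:2]-A; print(n,np.degrees(np.arctan2(d[1],d[0])).round(2)%360,np.hypot(*d).round(4))
```

```text
axis [0.56037614 0.12838391 0.11370985] 83
ptr 95.76 0.1042
nose 222.66 0.1039
screw 221.4 0.1251
```

View pics/u.png

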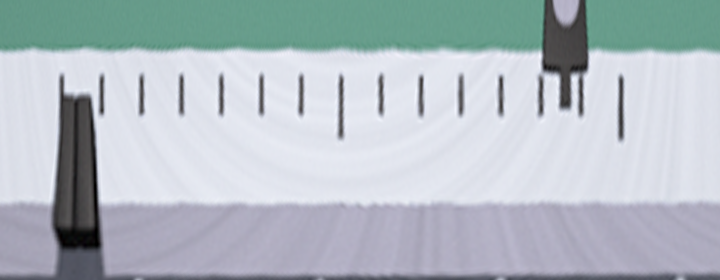

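Taking the middle long tick at column 341 as zero, the clip is at +56.0° (world 221.25°) and the lever at about -65.5° (world ~99.7°). I'll go behind the paddle.

Run:
```python
from h import *
rel([.584,.2104,.107],9.5)
```

```text
pos [0.459  0.1287 0.3195] rpy [1.800e+02 5.000e-02 1.154e+01] t 2.2 F [-0.19 -0.55 -0.08]
sum shares [ 0.347  -0.1378  0.5313] mm [138.8 -55.1 212.5] turnz share 0.0226
```

play_rows(deltas=[[[0.0694,-0.0276,0,0,0,0],[0.0694,-0.0276,0,0,0,0],[0.0694,-0.0276,0,0,0,0],[0.0694,-0.0276,0,0,0,0],[0.0694,-0.0274,0,0,0,0.0226],[0,0,0.09,0,0,0],[0,0,0.09,0,0,0],[0,0,0.09,0,0,0],[0,0,0.09,0,0,0],[0,0,0.09,0,0,0],[0,0,0.05,0,0,0],[0,0,0.0313,0,0,0]]])

```text
time: 3.2
eef_pos: [0.5816, 0.2103, 0.1033]
tcp_rot: [3.141, 0.006, 0.176]
force: [0.2, -0.2, -0.1]
opening: -0.0001
grip_force: 0.0
```

Run:
```python
from h import *
A=np.array([.5604,.1284])
def pose(th,gap): 
    a=np.radians(th); return [*(A+.077*np.array([np.cos(a),np.sin(a)])-gap*np.array([-np.sin(a),np.cos(a)])),.107]
rel(pose(99.5,.017),9.5)
for d in(4,5):
    f=np.radians(d); R=np.array([[np.cos(f),-np.sin(f)],[np.sin(f),np.cos(f)]]); p=np.array([77,-17.]); s=R@p-p
    print(d,"tool x share",-s[1]/400,"y",-s[0]/400,"turn",-d/90)
```

```text
pos [0.5816 0.2103 0.1033] rpy [179.98   0.37  10.07] t 3.2 F [ 0.22 -0.22 -0.1 ]
sum shares [-0.0436  0.0003 -0.0093] mm [-17.4   0.1  -3.7] turnz share 0.0063
4 tool x share -0.013531649059701589 y -0.002495729809141487 turn -0.044444444444444446
5 tool x share -0.01693920581002501 y -0.002971598449436499 turn -0.05555555555555555
```

play_rows(deltas=[[[-0.012,0,0,0,0,0],[-0.012,0,0,0,0,0],[-0.012,0,0,0,0,0],[-0.006,0,0,0,0,0]]])

```text
time: 3.53
eef_pos: [0.567, 0.2082, 0.1089]
tcp_rot: [3.142, -0.002, 0.175]
force: [0.5, -0.1, -0.3]
opening: -0.0002
grip_force: 0.0
```

Run:
```python
from h import *
A=np.array([.5604,.1284])
s=arm.observe(); a=s["tcp_rot"][2]+np.pi/2; d=s["eef_pos"][:2]-A
print("lever-frame r,t mm",1e3*d@[np.cos(a),np.sin(a)],1e3*d@[-np.sin(a),np.cos(a)],np.degrees(a))
rel([.56,.21,.107],9.5)
```

```text
lever-frame r,t mm 77.3920000853013 -20.39479454164929 99.99932456699514
pos [0.567  0.2082 0.1089] rpy [ 1.8e+02 -1.2e-01  1.0e+01] t 3.5333 F [ 0.46 -0.09 -0.26]
sum shares [-0.0165 -0.0076  0.0046] mm [-6.6 -3.   1.9] turnz share 0.0055
```

play_rows(deltas=[[[-0.0136,-0.0031,0.001,0,0,-0.0444],[-0.0136,-0.0031,0.001,0,0,-0.0444],[-0.0136,-0.0031,0,0,0,-0.0444],[-0.0136,-0.0031,0,0,0,-0.0444],[-0.0136,-0.0031,0,0,0,-0.0444],[-0.0136,-0.0031,0,0,0,-0.0444],[-0.0136,-0.0031,0,0,0,-0.0444],[-0.0136,-0.0031,0,0,0,-0.0444],[-0.0136,-0.0031,0,0,0,-0.0444],[-0.0136,-0.0031,0,0,0,-0.0444],[-0.0136,-0.0031,0,0,0,-0.0444],[-0.0136,-0.0031,0,0,0,-0.0444]]])

```text
time: 4.53
eef_pos: [0.5059, 0.1869, 0.108]
tcp_rot: [3.14, -0.002, 1.015]
force: [0.3, -0.0, -1.1]
opening: 0.0002
grip_force: 0.0
```

```bash
cat >> h.py <<'E'
A=np.array([.5604,.1284])
def lev():
    s=arm.observe(); a=s["tcp_rot"][2]+np.pi/2; d=s["eef_pos"][:2]-A
    r,t=1e3*d@[np.cos(a),np.sin(a)],1e3*d@[-np.sin(a),np.cos(a)]
    print("r,t mm",r.round(2),t.round(2),"tool ang",np.degrees(a).round(2),"z",s["eef_pos"][2].round(4),"F",s["force"].round(2),"t",s["time"])
E
python3 - <<'E'
from h import *
lev(); cv2.imwrite("pics/t2.png",arm.snapshot("top"))
im=cv2.imread("pics/t2.png"); cv2.imwrite("pics/t2c.png",cv2.resize(im[150:300,180:330],None,fx=4,fy=4,interpolation=2))
lev()
E
```

```text
r,t mm 77.21 -20.91 tool ang 148.15 z 0.108 F [ 0.32 -0.03 -1.1 ] t 4.5333
r,t mm 77.53 -20.3 tool ang 148.37 z 0.1079 F [-0.13 -0.61  0.73] t 4.5833
```

View pics/t2c.png

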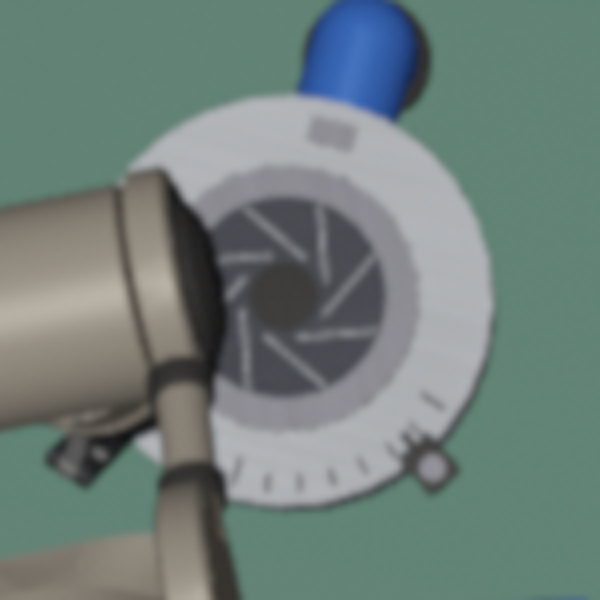

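The arm hides the lever from the top camera, so I'll keep pushing and check with the wrist camera.

play_rows(deltas=[[[-0.0136,-0.0031,0,0,0,-0.0444],[-0.0136,-0.0031,0,0,0,-0.0444],[-0.0136,-0.0031,0,0,0,-0.0444],[-0.0136,-0.0031,0,0,0,-0.0444],[-0.0136,-0.0031,0,0,0,-0.0444],[-0.0136,-0.0031,0,0,0,-0.0444],[-0.0136,-0.0031,0,0,0,-0.0444],[-0.0136,-0.0031,0,0,0,-0.0444],[-0.0136,-0.0031,0,0,0,-0.0444],[-0.0136,-0.0031,0,0,0,-0.0444],[-0.0136,-0.0031,0,0,0,-0.0444],[-0.0136,-0.0031,0,0,0,-0.0444]]])

```text
time: 5.58
eef_pos: [0.4808, 0.1268, 0.1077]
tcp_rot: [3.139, 0.0, 1.85]
force: [0.1, -0.4, 0.5]
opening: 0.0004
grip_force: 0.0
```

Run:
```python
from h import *
lev(); c=arm.camera_info("wrist"); cv2.imwrite("pics/w3.png",arm.snapshot("wrist")); lev()
```

```text
r,t mm 76.95 -20.43 tool ang 195.99 z 0.1077 F [ 0.1  -0.43  0.47] t 5.5833
r,t mm 77.04 -19.97 tool ang 196.2 z 0.1077 F [ 0.03 -0.55  0.38] t 5.6333
```

View pics/w3.png

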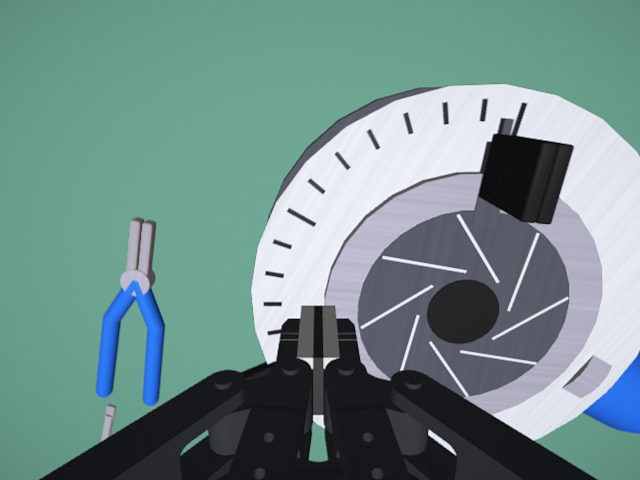

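The lever has not moved. Its pointer is still beside the -70° tick at (523,118), at about (507,125). I'll check the geometry by projection before moving again.

Run:
```python
from h import *
c=arm.camera_info("wrist"); s=arm.observe(); p=s["eef_pos"]
print("tcp px",px(c,p),"tip px",px(c,p-[0,0,.017]), "cam",-c["R"].T@c["t"],p)
print("axis@76",px(c,[*A,.06]))
for th in(95,99.7,104):
  a=np.radians(th); u=np.array([np.cos(a),np.sin(a)])
  print(th,[px(c,[*(A+r*u),z]).round(0).tolist() for r,z in((.062,.118),(.092,.118),(.062,.076),(.099,.074))])
c1=np.load("pics/w2.npz"); a=np.radians(99.7); u=np.array([np.cos(a),np.sin(a)])
print("w2",[px(c1,[*(A+r*u),z]).round(0).tolist() for r,z in((.062,.118),(.092,.118),(.062,.076),(.099,.074))])
for th in range(0,360,45):
  a=np.radians(th);print(th,px(c,[A[0]+.074*np.cos(a),A[1]+.074*np.sin(a),.076]).round(0),end=' ')
```

```text
tcp px [317.91469341 308.12581882] tip px [317.81897893 290.96368707] cam [0.45661479 0.20777808 0.26449627] [0.48084923 0.12608136 0.10765606]
axis@76 [453.26021349 298.74973137]
95 [[551.0, 226.0], [584.0, 147.0], [503.0, 200.0], [529.0, 121.0]]
99.7 [[539.0, 224.0], [563.0, 144.0], [493.0, 199.0], [512.0, 119.0]]
104 [[527.0, 223.0], [544.0, 142.0], [483.0, 198.0], [496.0, 117.0]]
w2 [[269.0, 82.0], [233.0, 80.0], [274.0, 84.0], [235.0, 83.0]]
0 [588. 346.] 45 [601. 250.] 90 [525. 179.] 135 [405. 192.] 180 [329. 277.] 225 [339. 369.] 270 [413. 420.] 315 [511. 411.]
```

Run:
```python
from h import *
c=arm.camera_info("scene"); im=arm.snapshot("scene"); p=arm.observe()["eef_pos"]
print([((px(c,p+[0,0,k])-[280,180])*5).round(0).tolist() for k in(-.03,-.017,0,.02)])
cr=cv2.resize(im[180:300,280:440],None,fx=5,fy=5,interpolation=2)
for k,col in((-.03,(0,0,255)),(-.017,(0,255,255)),(0,(255,0,255)),(.02,(255,255,0))):
    cv2.circle(cr,tuple(int(v) for v in (px(c,p+[0,0,k])-[280,180])*5),4,col,1)
cv2.imwrite("pics/s2.png",cr)
```

```text
[[384.0, 277.0], [386.0, 258.0], [389.0, 234.0], [392.0, 205.0]]
```

View pics/s2.png

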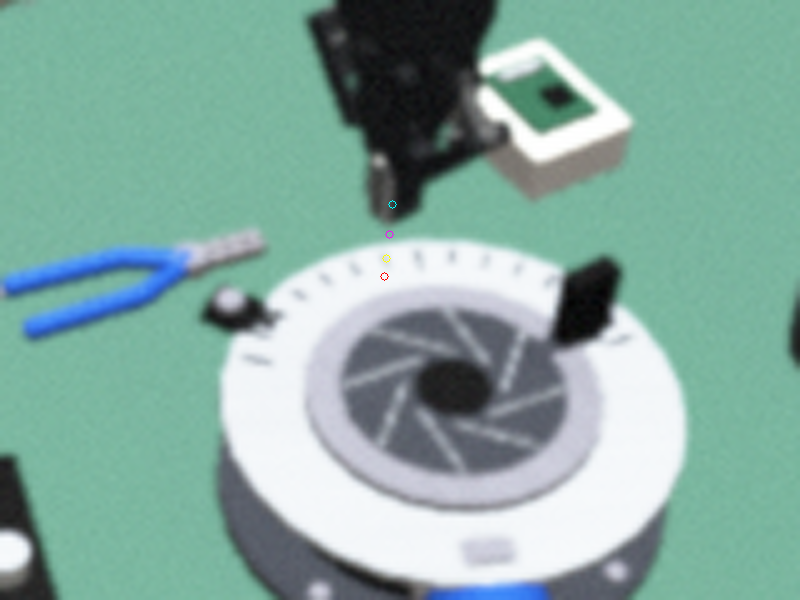

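The scene view puts the fingertip at about (388,220), roughly 11 mm above the TCP marker at (389,234) rather than 17 mm below it. So it passed just over the paddle, which is still at (585,300). I'll retrace and go about 30 mm lower, watching the force.

play_rows(deltas=[[[0,0,-0.05,0,0,0],[0,0,-0.05,0,0,0],[0.0261,0.0612,0,0,0,0],[0.0261,0.0612,0,0,0,0],[0.0261,0.0612,0,0,0,0],[0.0261,0.0612,0,0,0,0],[0.0261,0.0612,0,0,0,0],[0,0,0,0,0,0.078],[0,0,0,0,0,0.078],[0,0,0,0,0,0.078],[0,0,0,0,0,0.078],[0,0,0,0,0,0.078]]])

```text
time: 6.68
eef_pos: [0.5839, 0.2113, 0.1471]
tcp_rot: [3.141, -0.001, 1.226]
force: [1.1, 0.1, -1.0]
opening: 0.0002
grip_force: 0.0
```

play_rows(deltas=[[[0,0,0,0,0,0.075],[0,0,0,0,0,0.075],[0,0,0,0,0,0.075],[0,0,0,0,0,0.075],[0,0,0,0,0,0.075],[0,0,0,0,0,0.075],[0,0,0,0,0,0.075],[0,0,0,0,0,0.075],[0,0,0,0,0,0.075],[0,0,0,0,0,0],[0,0,0,0,0,0]]])

```text
time: 7.6
eef_pos: [0.5839, 0.211, 0.1471]
tcp_rot: [-3.142, -0.001, 0.177]
force: [0.2, -0.1, 0.7]
opening: -0.0004
grip_force: 0.0
```

Run:
```python
from h import *
lev(); rel([.584,.2104,.100],9.7); rel([.584,.2104,.078],9.7)
# fingertip height: scene view silhouettes now
```

```text
r,t mm 77.2 -37.61 tool ang 100.12 z 0.1471 F [ 0.25 -0.14  0.68] t 7.6
pos [0.5839 0.211  0.1471] rpy [-1.800e+02 -5.000e-02  1.012e+01] t 7.6 F [ 0.25 -0.14  0.68]
sum shares [1.000e-04 1.600e-03 1.176e-01] mm [ 0.   0.6 47.1] turnz share 0.0046
pos [0.5839 0.211  0.1471] rpy [-1.800e+02 -5.000e-02  1.012e+01] t 7.6 F [ 0.25 -0.14  0.68]
sum shares [1.000e-04 1.600e-03 1.726e-01] mm [ 0.   0.6 69.1] turnz share 0.0046
```

Down to TCP z of about 0.100 first, then by small steps to 0.078, ending with a hold.

play_rows(deltas=[[[0,0,0.05,0,0,0],[0,0,0.05,0,0,0],[0,0,0.018,0,0,0],[0,0,0.01,0,0,0],[0,0,0.01,0,0,0],[0,0,0,0,0,0]]])

```text
time: 8.1
eef_pos: [0.5839, 0.2107, 0.0914]
tcp_rot: [3.142, -0.0, 0.175]
force: [0.3, 0.1, 0.0]
opening: -0.0
grip_force: 0.0
```

play_rows(deltas=[[[0,0,0.01,0,0,0],[0,0,0.01,0,0,0],[0,0,0.01,0,0,0],[0,0,0.005,0,0,0],[0,0,0,0,0,0]]])

```text
time: 8.52
eef_pos: [0.5834, 0.2105, 0.0768]
tcp_rot: [3.141, 0.001, 0.175]
force: [-0.5, -0.8, -0.2]
opening: 0.0001
grip_force: 0.0
```

play_rows(deltas=[[[-0.012,0,0,0,0,0],[-0.012,0,0,0,0,0],[-0.012,0,0,0,0,0],[-0.006,0,0,0,0,0],[-0.0136,-0.0031,0,0,0,-0.0444],[-0.0136,-0.0031,0,0,0,-0.0444],[-0.0136,-0.0031,0,0,0,-0.0444]]])

```text
time: 9.1
eef_pos: [0.5508, 0.2073, 0.0777]
tcp_rot: [3.141, -0.002, 0.388]
force: [2.6, -0.1, 0.3]
opening: 0.0
grip_force: 0.9
```

Run:
```python
from h import *
lev()
```

```text
r,t mm 76.71 -20.92 tool ang 112.2 z 0.0777 F [ 2.57 -0.11  0.34] t 9.1
```

Contact: about 2.6 N against the push. I continue around the arc.

play_rows(deltas=[[[-0.0136,-0.0031,0,0,0,-0.0444],[-0.0136,-0.0031,0,0,0,-0.0444],[-0.0136,-0.0031,0,0,0,-0.0444],[-0.0136,-0.0031,0,0,0,-0.0444],[-0.0136,-0.0031,0,0,0,-0.0444],[-0.0136,-0.0031,0,0,0,-0.0444],[-0.0136,-0.0031,0,0,0,-0.0444],[-0.0136,-0.0031,0,0,0,-0.0444],[-0.0136,-0.0031,0,0,0,-0.0444],[-0.0136,-0.0031,0,0,0,-0.0444],[-0.0136,-0.0031,0,0,0,-0.0444],[-0.0136,-0.0031,0,0,0,-0.0444]]])

```text
time: 10.1
eef_pos: [0.4951, 0.1739, 0.0778]
tcp_rot: [3.14, -0.001, 1.225]
force: [2.7, 1.6, -0.4]
opening: 0.0002
grip_force: 0.9
```

play_rows(deltas=[[[-0.0136,-0.0031,0,0,0,-0.0444],[-0.0136,-0.0031,0,0,0,-0.0444],[-0.0136,-0.0031,0,0,0,-0.0444],[-0.0136,-0.0031,0,0,0,-0.0444],[-0.0136,-0.0031,0,0,0,-0.0444],[-0.0136,-0.0031,0,0,0,-0.0444],[-0.0136,-0.0031,0,0,0,-0.0444],[-0.0136,-0.0031,0,0,0,-0.0444],[-0.0136,-0.0031,0,0,0,-0.0444],[-0.0136,-0.0031,0,0,0,-0.0444],[-0.0136,-0.0031,0,0,0,-0.0444],[0,0,0,0,0,0]]])

```text
time: 11.1
eef_pos: [0.4816, 0.1149, 0.0777]
tcp_rot: [3.141, 0.0, 1.99]
force: [-0.2, -0.5, -0.3]
opening: -0.0
grip_force: 0.0
```

Run:
```python
from h import *
lev()
```

```text
r,t mm 77.44 -19.71 tool ang 204.02 z 0.0777 F [-0.16 -0.55 -0.29] t 11.1
```

play_rows(deltas=[[[0.05,0,0,0,0,0],[0.05,0,0,0,0,0],[0,0,-0.09,0,0,0],[0,0,-0.09,0,0,0],[0,0,-0.09,0,0,0],[0,0,-0.09,0,0,0],[0,0,-0.09,0,0,0],[-0.09,0,-0.05,0,0,0],[-0.09,0,0,0,0,0],[-0.09,0,0,0,0,0],[-0.09,0,0,0,0,0],[-0.02,0,0,0,0,0]]])

```text
time: 12.1
eef_pos: [0.5282, 0.0088, 0.2772]
tcp_rot: [-3.141, 0.002, 1.982]
force: [-0.3, -0.5, -0.2]
opening: -0.0002
grip_force: 0.0
```

```bash
cat > meas.py <<'E'
from h import *
def dark(c,im,r0,r1,z,lo,hi):
    th=np.arange(lo,hi,.1); g=cv2.cvtColor(im,cv2.COLOR_BGR2GRAY).astype(np.float32); acc=[]
    for r in np.arange(r0,r1,.0005):
        q=np.array([px(c,[A[0]+r*np.cos(t),A[1]+r*np.sin(t),z]) for t in np.radians(th)],np.float32)
        acc.append(cv2.remap(g,q[:,:1],q[:,1:],1).ravel())
    s=np.mean(acc,0); m=s<.7*np.median(s); e=np.flatnonzero(np.diff(np.r_[0,m,0]))
    return [(round(float(th[a]+th[b-1])/2,2),round(float(b-a)*.1,1)) for a,b in zip(e[::2],e[1::2])]
if __name__=="__main__":
    import sys
    lev(); s=arm.observe(); c=arm.camera_info("wrist"); im=arm.snapshot("wrist"); cv2.imwrite(f"pics/{sys.argv[1]}.png",im); np.savez(f"pics/{sys.argv[1]}.npz",**c)
    print("cam",-c["R"].T@c["t"],"axis px",px(c,[*A,.066]),"clip px",px(c,[.485,.063,.07]))
    print("ticks .1035",dark(c,im,.102,.105,.066,150,245)); print("nose",dark(c,im,.1005,.1035,.070,150,245)); print("ptr",dark(c,im,.0935,.0955,.074,150,245)); print("pad",dark(c,im,.080,.088,.118,150,245))
    th=np.radians(np.arange(150,245,.125)); r=np.arange(.125,.055,-.000125)
    T,Rr=np.meshgrid(th,r); P=np.stack([A[0]+Rr*np.cos(T),A[1]+Rr*np.sin(T),np.full_like(T,.072)],-1)@c["R"].T+c["t"]; q=P@c["mtx"].T; q=(q[...,:2]/q[...,2:]).astype(np.float32)
    cv2.imwrite(f"pics/{sys.argv[1]}u.png",cv2.remap(im,q[...,0],q[...,1],cv2.INTER_CUBIC))
E
python3 meas.py w4
```

```text
r,t mm 77.38 96.67 tool ang 203.58 z 0.2772 F [-0.28 -0.47 -0.16] t 12.1
cam [0.4938801  0.0871124  0.43394937] axis px [408.23139997  88.08386178] clip px [297.29082428 124.48528875]
ticks .1035 [(157.05, 14.2), (165.2, 1.3), (175.25, 1.2), (185.3, 1.1), (195.3, 1.1), (205.3, 1.1), (215.3, 1.1), (221.4, 2.7), (225.3, 1.1), (235.35, 1.2)]
nose [(156.95, 14.0), (165.6, 1.3), (175.55, 1.2), (185.5, 1.1), (195.4, 1.1), (205.3, 1.1), (215.3, 1.1), (221.3, 2.7), (225.2, 1.1), (235.15, 1.2)]
ptr [(155.35, 10.8), (166.0, 1.3), (202.5, 2.7), (234.95, 1.2)]
pad [(156.6, 13.3), (202.8, 8.9)]
```

The nose is at 221.3° and the pointer at 202.5°, so 18.8° remain. I retrace to behind the paddle and push 16° more.

play_rows(deltas=[[[0.095,0,0,0,0,0],[0.095,0,0,0,0,0],[0.095,0,0,0,0,0],[0.095,0,0,0,0,0],[0,0,0.09,0,0,0],[0,0,0.09,0,0,0],[0,0,0.09,0,0,0],[0,0,0.09,0,0,0],[0,0,0.09,0,0,0],[0,0,0.03,0,0,0],[0,0,0.02,0,0,0],[0,0,0,0,0,0]]])

```text
time: 13.15
eef_pos: [0.4639, 0.1526, 0.0762]
tcp_rot: [-3.139, -0.001, 1.988]
force: [0.1, 0.2, -0.4]
opening: 0.0001
grip_force: 0.0
```

Run:
```python
from h import *
lev()
```

```text
r,t mm 78.46 -61.22 tool ang 203.9 z 0.0762 F [ 0.09  0.15 -0.36] t 13.15
```

play_rows(deltas=[[[-0.04,0.0025,0,0,0,0],[-0.04,0,0,0,0,0],[-0.016,0,0,0,0,0],[-0.008,0,0,0,0,0],[-0.0068,-0.0016,0,0,0,-0.0222],[-0.0068,-0.0016,0,0,0,-0.0222],[-0.0068,-0.0016,0,0,0,-0.0222],[-0.0068,-0.0016,0,0,0,-0.0222],[-0.0068,-0.0016,0,0,0,-0.0222],[-0.0068,-0.0016,0,0,0,-0.0222],[-0.0068,-0.0016,0,0,0,-0.0222],[-0.0068,-0.0016,0,0,0,-0.0222]]])

```text
time: 14.15
eef_pos: [0.49, 0.094, 0.0783]
tcp_rot: [3.14, 0.0, 2.269]
force: [-0.1, 2.3, 0.4]
opening: -0.0002
grip_force: 0.8
```

play_rows(deltas=[[[0,0,0,0,0,0],[0,0,0,0,0,0]]])

```text
time: 14.32
eef_pos: [0.4899, 0.0935, 0.078]
tcp_rot: [3.141, 0.001, 2.266]
force: [0.8, -0.7, -0.4]
opening: -0.0002
grip_force: 0.0
```

Run:
```python
from h import *
lev()
s=arm.observe(); a=s["tcp_rot"][2]
# can the wrist camera see the pointer from here?
c=arm.camera_info("wrist"); f=np.radians(219); print(px(c,[A[0]+.095*np.cos(f),A[1]+.095*np.sin(f),.074]))
```

```text
r,t mm 76.54 -18.37 tool ang 219.84 z 0.078 F [ 0.8  -0.67 -0.37] t 14.3167
[277.86837285 336.66992313]
```

play_rows(deltas=[[[-0.0012,-0.0003,0,0,0,-0.0039],[-0.0012,-0.0003,0,0,0,-0.0039],[-0.0012,-0.0003,0,0,0,-0.0039],[-0.0012,-0.0003,0,0,0,-0.0039],[0,0,0,0,0,0],[0,0,0,0,0,0]]])

```text
time: 14.82
eef_pos: [0.4907, 0.0913, 0.0774]
tcp_rot: [-3.142, 0.0, 2.291]
force: [-0.1, 0.8, 0.8]
opening: 0.0001
grip_force: 0.7
```

Run:
```python
from h import *
lev()
```

```text
r,t mm 76.85 -18.16 tool ang 221.29 z 0.0774 F [-0.11  0.77  0.79] t 14.8167
```

play_rows(deltas=[[[0.05,0,0,0,0,0],[0.05,0,0,0,0,0],[0,0,-0.09,0,0,0],[0,0,-0.09,0,0,0],[0,0,-0.09,0,0,0],[0,0,-0.09,0,0,0],[0,0,-0.09,0,0,0],[-0.09,0,-0.05,0,0,0],[-0.09,0,0,0,0,0],[-0.09,0,0,0,0,0],[-0.09,0,0,0,0,0],[-0.02,0,0,0,0,0]]])

```text
time: 15.82
eef_pos: [0.5671, 0.0028, 0.2765]
tcp_rot: [-3.141, 0.002, 2.288]
force: [-1.0, 1.7, -0.1]
opening: -0.0001
grip_force: 0.0
```

```bash
python3 meas.py w5
```

```text
r,t mm 77.46 99.07 tool ang 221.09 z 0.2765 F [-0.99  1.68 -0.11] t 15.8167
cam [0.51101322 0.0672851  0.4332716 ] axis px [408.87116     85.09403229] clip px [291.47649143  84.50328617]
ticks .1035 [(166.65, 33.4), (185.2, 1.1), (195.25, 1.0), (205.25, 1.0), (215.25, 1.0), (221.25, 2.6), (225.3, 0.9), (235.35, 1.0)]
nose [(166.55, 33.2), (185.6, 1.1), (195.5, 1.1), (205.45, 1.0), (215.45, 1.0), (221.35, 2.6), (225.35, 1.0), (235.35, 1.0)]
ptr [(165.15, 30.4), (220.7, 2.7), (235.25, 1.2)]
pad [(166.4, 32.9), (220.95, 9.0)]
```

Pointer 220.7° against nose 221.3°: one last nudge of about 0.6° (0.8 mm).

play_rows(deltas=[[[0.09,0,0,0,0,0],[0.09,0,0,0,0,0],[0.09,0,0,0,0,0],[0.09,0,0,0,0,0],[0.02,0,0.09,0,0,0],[0,0,0.09,0,0,0],[0,0,0.09,0,0,0],[0,0,0.09,0,0,0],[0,0,0.09,0,0,0],[0,0,0.03,0,0,0],[0,0,0.02,0,0,0],[0,0,0,0,0,0]]])

```text
time: 16.87
eef_pos: [0.4629, 0.1217, 0.0762]
tcp_rot: [-3.139, -0.002, 2.292]
force: [-0.1, 0.7, -0.4]
opening: -0.0002
grip_force: 0.0
```

play_rows(deltas=[[[-0.04,0,0,0,0,0],[-0.03,0,0,0,0,0],[-0.01,0,0,0,0,0],[-0.01,0,0,0,0,0],[0,0,0,0,0,0],[0,0,0,0,0,0],[0,0,0,0,0,0]]])

```text
time: 17.45
eef_pos: [0.4878, 0.0945, 0.0775]
tcp_rot: [-3.142, -0.0, 2.292]
force: [-0.2, -0.6, -1.1]
opening: 0.0
grip_force: 0.0
```

Run:
```python
from h import *
lev()
```

```text
r,t mm 76.92 -22.5 tool ang 221.31 z 0.0775 F [-0.16 -0.63 -1.08] t 17.45
```

play_rows(deltas=[[[-0.005,0,0,0,0,0],[-0.004,0,0,0,0,0],[-0.002,0,0,0,0,0],[-0.001,0,0,0,0,0],[-0.001,0,0,0,0,0],[0,0,0,0,0,0],[0,0,0,0,0,0]]])

```text
time: 18.03
eef_pos: [0.4914, 0.0905, 0.0773]
tcp_rot: [-3.141, -0.0, 2.292]
force: [-1.8, 1.7, 1.4]
opening: 0.0001
grip_force: 0.8
```

Run:
```python
from h import *
lev()
```

```text
r,t mm 76.89 -17.08 tool ang 221.31 z 0.0773 F [-1.77  1.66  1.39] t 18.0333
```

play_rows(deltas=[[[0.05,0,0,0,0,0],[0.05,0,0,0,0,0],[0,0,-0.09,0,0,0],[0,0,-0.09,0,0,0],[0,0,-0.09,0,0,0],[0,0,-0.09,0,0,0],[0,0,-0.09,0,0,0],[-0.09,0,-0.05,0,0,0],[-0.09,0,0,0,0,0],[-0.09,0,0,0,0,0],[-0.09,0,0,0,0,0],[-0.02,0,0,0,0,0]]])

```text
time: 19.03
eef_pos: [0.568, 0.002, 0.2766]
tcp_rot: [-3.141, 0.002, 2.288]
force: [-1.1, -0.6, 0.1]
opening: 0.0
grip_force: 0.0
```

```bash
python3 meas.py w6; python3 -c "
from h import *
rel([.5465,-.1475,.12])"
```

```text
r,t mm 77.37 100.18 tool ang 221.11 z 0.2766 F [-1.07 -0.57  0.07] t 19.0333
cam [0.51179306 0.06644795 0.43332204] axis px [408.83297253  83.62839084] clip px [291.32371594  82.9857266 ]
ticks .1035 [(167.05, 34.2), (185.2, 1.1), (195.25, 1.0), (205.25, 1.0), (215.35, 1.0), (221.2, 2.5), (225.3, 0.9), (235.4, 0.9)]
nose [(166.95, 34.0), (185.6, 1.1), (195.5, 1.1), (205.45, 1.0), (215.45, 1.0), (221.3, 2.5), (225.4, 0.9), (235.3, 0.9)]
ptr [(165.6, 31.3), (221.5, 2.7), (235.25, 1.2)]
pad [(166.9, 33.9), (221.75, 9.0)]
pos [0.5673 0.0028 0.2763] rpy [-1.7994e+02  5.0000e-02  1.3109e+02] t 19.0833 F [-0.4  -1.25 -0.56]
sum shares [-0.2489 -0.2862  0.3907] mm [ -99.6 -114.5  156.3] turnz share 0.0
```

View pics/w6u.png

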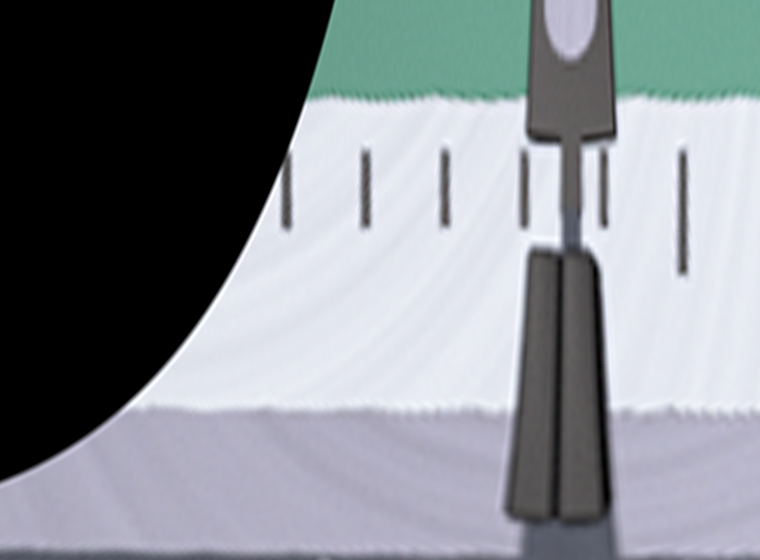

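The unwrapped view shows the pointer directly in line with the clip's nose, both at column 571. Now the button.

play_rows(deltas=[[[-0.0498,-0.0572,0,0,0,0],[-0.0498,-0.0572,0,0,0,0],[-0.0498,-0.0572,0,0,0,0],[-0.0498,-0.0572,0,0,0,0],[-0.0498,-0.0572,0,0,0,0],[0,0,0.08,0,0,0],[0,0,0.08,0,0,0],[0,0,0.08,0,0,0],[0,0,0.08,0,0,0],[0,0,0.05,0,0,0],[0,0,0.02,0,0,0],[0,0,0,0,0,0]]])

```text
time: 20.08
eef_pos: [0.5439, -0.1428, 0.1197]
tcp_rot: [-3.14, -0.004, 2.292]
force: [-0.6, -0.3, -0.0]
opening: -0.0001
grip_force: 0.0
```

play_rows(deltas=[[[0,0,0.02,0,0,0],[0,0,0.02,0,0,0],[0,0,0.02,0,0,0],[0,0,0.02,0,0,0],[0,0,0.02,0,0,0],[0,0,0,0,0,0]]])

```text
time: 20.58
eef_pos: [0.5443, -0.1437, 0.0797]
tcp_rot: [-3.14, -0.002, 2.292]
force: [-0.6, 0.7, -1.1]
opening: 0.0003
grip_force: 0.0
```

play_rows(deltas=[[[-0.0108,-0.002,0,0,0,0],[0,0,0.01,0,0,0],[0,0,0.01,0,0,0],[0,0,0.01,0,0,0],[0,0,0,0,0,0]]])

```text
time: 21.0
eef_pos: [0.5469, -0.1477, 0.0685]
tcp_rot: [-3.141, -0.001, 2.292]
force: [-0.3, -0.1, -0.9]
opening: 0.0002
grip_force: 0.0
```

play_rows(deltas=[[[0,0,0.005,0,0,0],[0,0,0.005,0,0,0],[0,0,0,0,0,0]]])

```text
time: 21.25
eef_pos: [0.5473, -0.1478, 0.065]
tcp_rot: [-3.141, -0.0, 2.292]
force: [-0.5, 1.0, -0.7]
opening: -0.0002
grip_force: 0.0
```

play_rows(deltas=[[[0,0,0.005,0,0,0],[0,0,0.005,0,0,0],[0,0,0,0,0,0]]])

```text
time: 21.5
eef_pos: [0.5477, -0.1479, 0.0613]
tcp_rot: [3.141, 0.0, 2.292]
force: [0.2, 0.9, 2.4]
opening: -0.0002
grip_force: 0.9
```

play_rows(deltas=[[[0,0,0.005,0,0,0],[0,0,0,0,0,0]]])

```text
time: 21.67
eef_pos: [0.5477, -0.1479, 0.0594]
tcp_rot: [3.141, 0.001, 2.292]
force: [-0.5, -0.6, 1.9]
opening: 0.0001
grip_force: 1.4
```

play_rows(deltas=[[[0,0,0.005,0,0,0],[0,0,0,0,0,0]]])

```text
time: 21.83
eef_pos: [0.5477, -0.1479, 0.0574]
tcp_rot: [3.141, 0.001, 2.292]
force: [-0.3, -0.4, 3.8]
opening: 0.0001
grip_force: 2.0
```

play_rows(deltas=[[[0,0,0.004,0,0,0],[0,0,0,0,0,0]]])

```text
time: 22.0
eef_pos: [0.5477, -0.1479, 0.0561]
tcp_rot: [3.141, 0.001, 2.292]
force: [-0.6, -0.1, 4.3]
opening: -0.0004
grip_force: 2.4
```

play_rows(deltas=[[[0,0,0.003,0,0,0],[0,0,0,0,0,0]]])

```text
time: 22.17
eef_pos: [0.5478, -0.1479, 0.0559]
tcp_rot: [3.141, 0.001, 2.292]
force: [-3.4, 1.8, 12.6]
opening: 0.0003
grip_force: 6.3
```

The button is at its stop: the force jumped to 12.6 N while the tool barely moved. I come away straight up.

play_rows(deltas=[[[0,0,-0.01,0,0,0],[0,0,-0.03,0,0,0],[0,0,-0.08,0,0,0],[0,0,-0.09,0,0,0],[0,0,-0.09,0,0,0],[0,0,-0.09,0,0,0],[0,0,-0.05,0,0,0],[0,0,0,0,0,0],[0,0,0,0,0,0]]])

```text
time: 22.92
eef_pos: [0.5477, -0.1479, 0.2311]
tcp_rot: [3.141, 0.002, 2.292]
force: [-0.2, -0.6, -0.5]
opening: 0.0
grip_force: 0.0
```

Run:
```python
from h import *
lev(); print(arm.close_job())
```

```text
r,t mm 191.95 199.2 tool ang 221.31 z 0.2311 F [-0.18 -0.64 -0.46] t 22.9167
the job is handed in; nothing more can be done
None
```

The lever's pointer stands within about 0.2° of the index clip, the start button was then pressed to its stop, and the arm came away clear; the job was handed in at about 23 s, after a first push that passed over the paddle without touching it.

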